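# Stagger the washed feeding trays to dry

### The job

Stack the washed feeding trays in a zigzag so that air gets into each: first set the deep tray on the lip of the bottom tray (the one standing between the tin and the jar), parallel to it but stepped a quarter of its length towards the squat tin, then set the shallow tray on the deep one, stepped back the other way so it is straight above the bottom tray. Set them down without dropping them, and leave the bottom tray and the other things where they are.

Things in the scene. Friction and masses are not known exactly. Their poses are not given: they have to be found in the camera images.
- base_tray: Bottom tray, white moulded melamine, medium height, standing loose (0.5 kg) on the shelf between the tin and the jar. 160 mm long (its x axis), 60 mm wide (y), 45 mm high. Flat underside, flat floor 6 mm thick, walls 6 mm thick whose flat tops are the lip; a 12 mm thick cross web at mid-length joins the long walls and ends 8 mm below the lip. The two ends are alike. Can be gripped across its 60 mm width from outside, or by the web. Origin: centre of the underside, z up.
- deep_tray: Deep tray, white melamine, the tallest of the three, standing apart on one side, about 0.2 to 0.45 kg. 160 mm long (its x axis), 60 mm wide (y), 58 mm high. Flat underside, flat floor 6 mm thick, walls 6 mm thick whose flat tops are the lip; a 12 mm thick cross web at mid-length joins the long walls and ends 8 mm below the lip. The two ends are alike. Can be gripped across its 60 mm width from outside, or by the web. Origin: centre of the underside, z up.
- shallow_tray: Shallow tray, white melamine, the lowest of the three, standing apart on the other side, about 0.15 to 0.35 kg. 160 mm long (its x axis), 60 mm wide (y), 38 mm high. Flat underside, flat floor 6 mm thick, walls 6 mm thick whose flat tops are the lip; a 12 mm thick cross web at mid-length joins the long walls and ends 8 mm below the lip. The two ends are alike. Can be gripped across its 60 mm width from outside, or by the web. Origin: centre of the underside, z up.
- tin: Squat round aluminium tin with a lid, 88 mm across, 46 mm high, standing off one end of the bottom tray (which end varies; the jar stands off the other). Origin: centre of the underside.
- jar: Round smoked-glass jar with a steel flip-top lid, about 84 mm across, 90 mm high. Origin: centre of the underside.
- dish: Shallow yellow ceramic dish, 110 mm across, 30 mm high, nearest the robot. Origin: centre of the underside.
- scoop: Clear plastic scoop, 175 mm long, 55 mm wide, 32 mm high, lying beyond the trays. Its x axis runs from handle to bowl; origin on the underside where they meet.

How it is judged:
By the outcome, as a careful person would: the job done as asked, in the order asked, and still so for the second after the job is handed in, with the robot touching nothing.
It also fails if it takes over 54 s, if anything falls off the work surface, if the arm or the gripper's body presses on something with over 40 N, if the wrist force passes 120 N, or if a joint passes its speed limit or range.

### The arm

A 6-joint arm with a two-finger parallel gripper is mounted at the origin on the work surface. World frame = base frame: x ahead of the robot, y to its left, z up, the work surface at z = 0. Lengths are in m, angles in degrees, forces in N, time in s.
With the tool pointing down it reaches from about 0.3 to 0.75 m from the base axis. Payload 8.5 kg.
Tool frame: the origin (TCP) lies between the finger pads; the fingertips stand ahead of it and the grasp point (between the pads) lies 8 mm behind it (env.tcp_to_tips is the z of the fingertips in the tool frame, in m); z points along the fingers, x is the direction in which the jaws open and shut, and the axes are right-handed (so a half turn about z gives the same grasp; the last joint's range is limited). The gripper opens to 85 mm and grips with 20 to 120 N. Pads are 22 mm wide; open, the fingers measure 114 mm over their backs; the gripper's body (76 mm by 85 mm) begins 54 mm behind the grasp point. The pads swing forward as they close: fully open they stand 13 mm farther back than shut.
Start: joints at [60.888, 21.807, 74.336, -0, 83.858, -12.336], TCP at [0.159, 0.527, 0.242] pointing down, gripper open.
Joint ranges: [-178.18, 178.18], [-50.72, 133.34], [12.68, 142.11], [-81.47, 261.47], [9.98, 163.14], [-165.26, 165.26]. Speed limits (degrees/s): [136.94, 136.94, 180, 180, 180, 180].

### API

Orientations are given as a 3x3 rotation matrix whose columns are the frame's x, y, z axes.
In Python, from rig import observe, viewer, env gives the robot as it stands.
- The arm moves only by the tool jog_arm, never from a script. Its arguments are lists of equal length, an entry for each row: "dr": the turn, a rotation vector about the tool's x, y, z in rad, a list of three; "slide": the shift along the tool's x, y, z in m, a list of three; "gripper": the opening, from -1 (shut) to 1 (fully open), so that 0 is half open. In form: {"dr": [[rx, ry, rz], ...], "slide": [[dx, dy, dz], ...], "gripper": [gripper, ...]}. A call has exactly 10 rows; each row shifts and turns the commanded pose from where the row before left it, along the tool's axes as they then stand; what a row does not reach is not made up. A row lasts 1/10 s, in which the tool goes at most 50 mm and 8.59 degrees, less where a joint would pass 70% of its speed; a pose out of reach is approached as far as the arm can. A call is refused whole if a number of a shift passes 0.05 or a number of a turn 0.15, either way. A call with a gripper value outside its range is refused whole. The fingers move at their own pace and stop on an object; "force" is the grip in N (left out, the last holds). Time passes only in rows, so rows that do not move let the fingers close, or fill a call up. It gives the time, the measured TCP pose, the force and the opening at its end, in the units of the state.
- observe(): the state, without advancing time (a new reading comes with each control period).
- viewer.get_image(name): name is "side" or "top" or "wrist"; returns a dict with "pixels" (400x640x3 uint8, blue, green, red), "camera_matrix" (3x3 intrinsics, pixels), "dist_coeffs" ([k1, k2, p1, p2, k3] as OpenCV has them; the pictures are not rectified), "R" (3x3) and "t" (3): a world point X has camera coordinates R X + t. Camera axes: x right, y down, z forward; pixel columns grow to the right and rows downward; lengths in m; the calibration is good to about 2 mm. A picture is of the moment at which its call begins. There is no depth.
- env.close_job(): hands the job in, once; it reports no verdict.
The state is a dict: "time_s": time; "q": joint angles; "qvel": joint speeds; "joint_efforts": joint torques, N m; "position": TCP position; "tool_rot": TCP orientation; "ft_force": force on the tool from outside, world axes, zero at the start; "wrist_torque": the same for the moment, N m; "grip_width": finger opening in m.
Only numpy, scipy, OpenCV 4.12 (cv2) and the standard library are available. Lean on these libraries where they do the work, as an engineer would, in place of code of your own. Each camera call takes 0.05 s, during which the arm holds its last target.

## Working session

There is one attempt and no reset: what is moved stays moved. The work goes in short steps, Python scripts to look and compute and a tool call to move; the robot and the scene stay as the last step left them, time stands still between calls to the robot, and variables do not carry over. Pictures are saved under pics/ and viewed, and the job is handed in when it is done.

Besides the shell and the picture viewer there is one more tool, called after ">>>" as a command line: name --argument value ..., lists and objects as JSON in quotes. jog_arm: Moves the arm, as the interface text tells. Its arguments: {"type":"object","properties":{"dr":{"type":"array","items":{"type":"array","items":{"type":"number"}}},"slide":{"type":"array","items":{"type":"array","items":{"type":"number"}}},"gripper":{"type":"array","items":{"type":"number"}},"force":{"type":"number"}},"required":["dr","slide","gripper"]}

```bash
ls; mkdir -p pics; python3 - <<'E'
from rig import observe, viewer, env
import cv2,numpy as np
np.set_printoptions(precision=4,suppress=True)
for n in ["side","top"]:
    d=viewer.get_image(n); cv2.imwrite(f"pics/{n}0.png",d["pixels"])
    print(n,d["camera_matrix"],d["dist_coeffs"],d["R"],d["t"])
print(observe(),env.tcp_to_tips)
E
```

```text
pics
side [[426.5252   0.     313.223 ]
 [  0.     426.5252 202.8974]
 [  0.       0.       1.    ]] [-0.0178  0.      0.      0.      0.    ] [[ 0.7718 -0.6357  0.0153]
 [-0.3454 -0.4393 -0.8293]
 [ 0.5339  0.6348 -0.5586]] [-0.4456  0.2356  0.6268]
top [[396.0517   0.     318.977 ]
 [  0.     396.0517 197.7297]
 [  0.       0.       1.    ]] [0.0185 0.     0.     0.     0.    ] [[ 0.0192 -0.9998 -0.0094]
 [-0.9864 -0.0174 -0.1632]
 [ 0.163   0.0124 -0.9865]] [-0.0018  0.5592  0.9219]
{'time_s': 0.1, 'q': array([ 60.8874,  21.8352,  74.3795,   0.001 ,  83.857 , -12.336 ]), 'qvel': array([-0.0036, -0.0858, -0.1123, -0.0438, -0.0249,  0.0901]), 'joint_efforts': array([  0.0048, -44.9221, -23.1656,  -0.0001,   0.0036,   0.0001]), 'position': array([0.1586, 0.5264, 0.2418]), 'tool_rot': array([[ 0.2886,  0.9574, -0.0006],
       [ 0.9574, -0.2886, -0.0011],
       [-0.0012, -0.0003, -1.    ]]), 'ft_force': array([ 0.4163, -0.9747, -1.0158]), 'wrist_torque': array([0.023 , 0.0343, 0.0153]), 'grip_width': 0.08567804014045975} 0.011
```

View pics/side0.png

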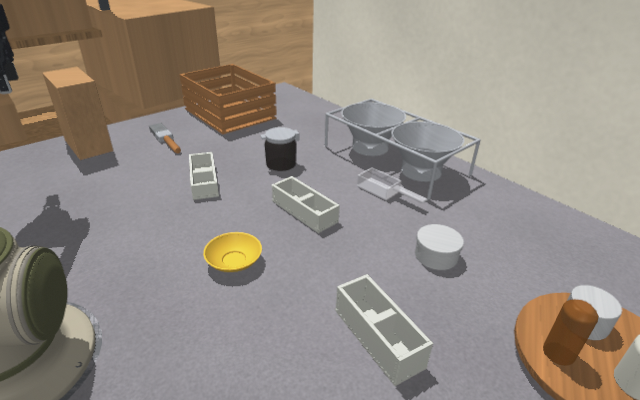

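View pics/top0.png

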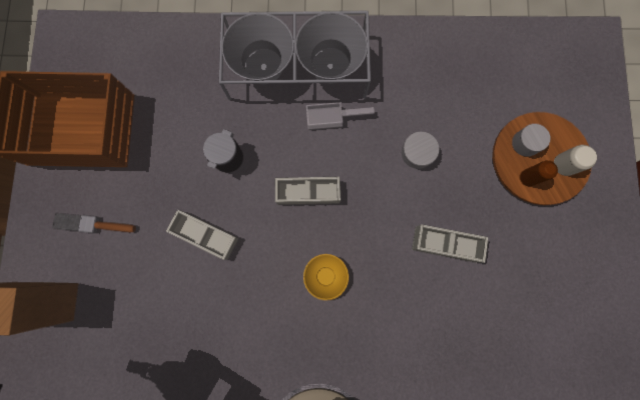

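```bash
python3 - <<'E'
import cv2,numpy as np
t=cv2.imread('pics/top0.png');s=cv2.imread('pics/side0.png')
def z(im,x,y,w,h,f): return cv2.resize(im[y:y+h,x:x+w],None,fx=f,fy=f,interpolation=cv2.INTER_NEAREST)
a=np.vstack([z(t,265,165,90,50,4),z(t,410,215,90,55,4)]);b=np.vstack([z(t,160,205,90,60,4),z(t,160,205,90,45,4)*0])
cv2.imwrite('pics/z1.png',np.hstack([a,b]))
cv2.imwrite('pics/z2.png',np.hstack([z(s,325,265,110,120,4),z(s,265,165,80,120,4)]))
hsv=cv2.cvtColor(t,cv2.COLOR_BGR2HSV)
for p in [(308,180),(307,190),(320,193),(300,220),(452,230),(463,240),(421,150)]: print(p,t[p[1],p[0]],hsv[p[1],p[0]])
E
```

```text
(308, 180) [82 88 92] [18 28 92]
(307, 190) [138 147 153] [ 18  25 153]
(320, 193) [138 147 154] [ 17  26 154]
(300, 220) [82 80 87] [171  21  87]
(452, 230) [123 128 134] [ 14  21 134]
(463, 240) [138 147 153] [ 18  25 153]
(421, 150) [129 129 135] [  0  11 135]
```

View pics/z1.png

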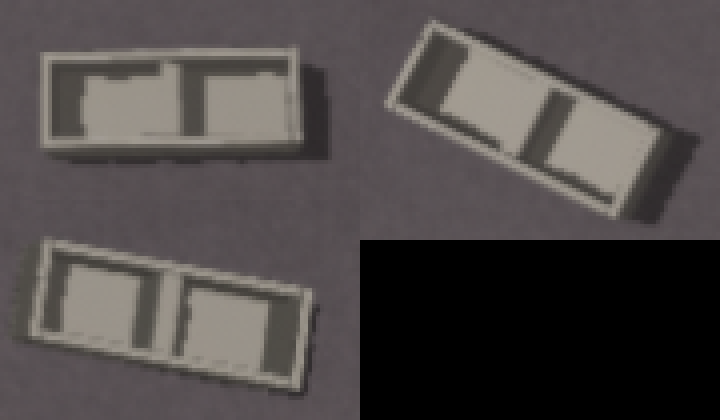

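View pics/z2.png

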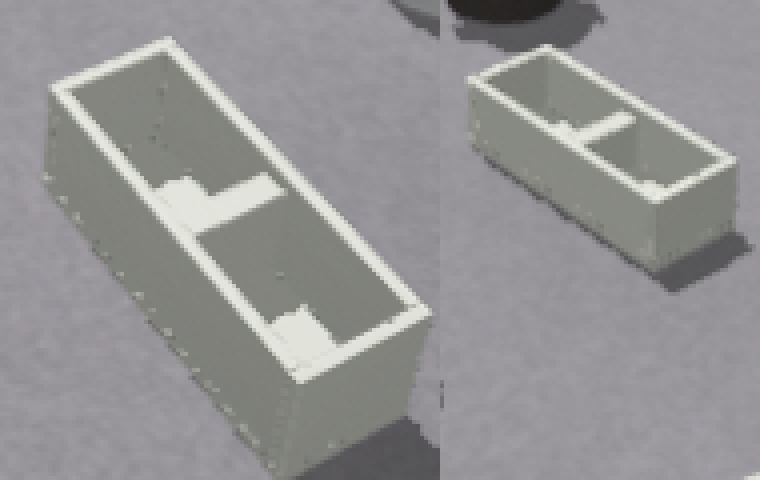

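```bash
cat > h.py <<'E'
import cv2,numpy as np
np.set_printoptions(precision=4,suppress=True)
def rays(d,px):
    u=cv2.undistortPoints(np.array(px,float).reshape(-1,1,2),d["camera_matrix"],np.array(d["dist_coeffs"],float)).reshape(-1,2)
    R=np.array(d["R"]);t=np.array(d["t"])
    return -R.T@t,np.c_[u,np.ones(len(u))]@R
def plane(d,px,z):
    c,v=rays(d,px); return (c+v*((z-c[2])/v[:,2])[:,None])[:,:2]
def lip(d,box,thr,z,f=4,pick=None):
    x,y,w,h=box
    g=cv2.cvtColor(d["pixels"],cv2.COLOR_BGR2HSV)[y:y+h,x:x+w]
    m=((cv2.resize(g[...,2],None,fx=f,fy=f,interpolation=cv2.INTER_CUBIC)>thr)).astype(np.uint8)
    cs,_=cv2.findContours(m,cv2.RETR_EXTERNAL,cv2.CHAIN_APPROX_NONE)
    c=max(cs,key=cv2.contourArea).reshape(-1,2)
    px=(c+0.5)/f-0.5+[x,y]
    P=plane(d,px,z)*1000
    (cx,cy),(a,b),ang=cv2.minAreaRect(P.astype(np.float32))
    if a<b: a,b=b,a; ang+=90
    ang=(ang+90)%180-90
    return np.array([cx,cy]),a,b,ang
E
python3 - <<'E'
from rig import observe, viewer, env
from h import *
T=viewer.get_image("top");S=viewer.get_image("side")
for n,z,bt,bs in [("base",.045,(265,165,85,50),(265,165,85,70)),("right",.058,(408,215,90,60),(325,268,112,120)),("left",.038,(160,205,90,60),(180,145,45,60))]:
  print(n)
  for th in (105,112,120): print(" top",lip(T,bt,th,z))
  for th in (185,205): print(" side",lip(S,bs,th,z))
g=cv2.cvtColor(T["pixels"],cv2.COLOR_BGR2HSV)
print(g[130:170,421,2])
for n in [(421,150)]: print("tin approx",plane(T,[n],.046))
print("jar",plane(T,[(221,149)],.09), "dish",plane(T,[(326,277)],.03))
S=S["pixels"]; print(S[190,275:345].max(1))
E
```

```text
base
 top (array([581.2062,  38.1385]), 160.8592071533203, 61.706520080566406, -87.910968542099)
 top (array([581.3074,  38.125 ]), 159.970947265625, 61.497188568115234, -88.23166882991791)
 top (array([581.2061,  37.8194]), 159.0667266845703, 60.38328170776367, -87.94952273368835)
 side (array([581.7707,  39.1908]), 162.0506591796875, 62.45637893676758, -87.32307195663452)
 side (array([581.7531,  39.0025]), 159.9076385498047, 60.3619270324707, -87.37348985671997)
right
 top (array([ 455.5551, -307.5312]), 161.59820556640625, 61.91498947143555, 80.13629913330078)
 top (array([ 455.389 , -307.4732]), 160.65460205078125, 61.0887336730957, 80.1370620727539)
 top (array([ 455.3788, -307.6132]), 160.01449584960938, 60.495357513427734, 80.2137222290039)
 side (array([ 455.9532, -307.5498]), 160.28709411621094, 60.442073822021484, 80.0439682006836)
 side (array([ 455.8206, -307.7379]), 159.10903930664062, 59.3900146484375, 80.00013732910156)
left
 top (array([466.0889, 296.6402]), 161.50506591796875, 61.644309997558594, 65.68274688720703)
 top (array([466.0755, 296.5377]), 160.59805297851562, 60.850772857666016, 65.58795928955078)
 top (array([466.0408, 296.4644]), 159.75209045410156, 60.147911071777344, 65.5211181640625)
 side (array([467.0198, 296.292 ]), 163.58709716796875, 61.010860443115234, 65.6864242553711)
 side (array([466.9212, 296.2354]), 160.6132354736328, 59.67070388793945, 65.6385498046875)
[ 91 103 129 132 133 133 132 133 133 134 133 132 132 134 136 134 133 133
 133 136 136 132 133 134 133 132 132 134 135 135 134 135 134 134 131  86
  62  60  54  49]
tin approx [[ 0.6837 -0.2425]]
jar [[0.6653 0.2435]] dish [[ 0.369  -0.0119]]
[138 137 137 141 164 205 220 222 200 154 126 125 126 125 126 126 131 142
 137 138 137 138 136 138 138 138 137 137 138 137 137 137 137 138 138 146
 172 204 227 224 204 166 159 160 160 160 158 157 158 159 161 160 162 162
 161 160 160 162 162 160 159 158 158 160 160 159 160 159 158 159]
```

```bash
cat >> h.py <<'E'
def Rz(a):
    a=np.radians(a);c,s=np.cos(a),np.sin(a)
    return np.array([[c,s,0],[s,-c,0],[0,0,-1.]])  # tool x at world angle a, z down
def plan(p0,a0,p1,a1,n):
    """constant row (shift first, then turn) from pose to pose; returns slide, turn about tool z"""
    d=(a1-a0+90)%180-90; w=-d/n
    M=sum(Rz(a0-w*k) for k in range(n))
    s=np.linalg.solve(M,np.array(p1)-np.array(p0))
    return s,np.radians(w)
def cur(o):
    R=o['tool_rot'];return o['position'],np.degrees(np.arctan2(R[1,0],R[0,0]))
E
python3 - <<'E'
from rig import observe
from h import *
o=observe();p,a=cur(o);print(p,a)
print(plan([.159,.527,.242],a,[.4556,-.3075,.15],-9.9,20))
E
```

```text
[0.1587 0.5264 0.2419] 73.22441113308211
(array([-0.0119,  0.0469,  0.0046]), np.float64(0.07253973315268566))
```

>>> jog_arm --dr '[[0,0,0.0725],[0,0,0.0725],[0,0,0.0725],[0,0,0.0725],[0,0,0.0725],[0,0,0.0725],[0,0,0.0725],[0,0,0.0725],[0,0,0.0725],[0,0,0.0725]]' --slide '[[-0.012,0.047,0],[-0.012,0.047,0],[-0.012,0.047,0],[-0.012,0.047,0],[-0.012,0.047,0],[-0.012,0.047,0],[-0.012,0.047,0],[-0.012,0.047,0],[-0.012,0.047,0],[-0.012,0.047,0]]' --gripper '[1,1,1,1,1,1,1,1,1,1]' --force 40

```text
time_s: 1.2
position: [0.4659, 0.1622, 0.2422]
tool_rot: [[0.853, 0.523, -0.0], [0.523, -0.853, 0.0], [-0.0, -0.0, -1.0]]
ft_force: [0.0, 0.3, 0.1]
grip_width: 0.0853
```

```bash
python3 - <<'E'
from rig import observe
from h import *
o=observe();p,a=cur(o);print(o['time_s'],p,a,o['qvel'])
# expected commanded
P=np.array([.159,.527,.242]);A=73.22
for k in range(10): P=P+Rz(A)@np.array([-.012,.047,0]);A-=np.degrees(.0725)
print(P,A)
print(plan(P,A,[.4556,-.3075,.15],-9.9,10))
E
```

```text
1.2 [0.4659 0.1622 0.2422] 31.51110988307555 [-56.5354  -0.4201   0.5122  -0.1118  -0.2719 -14.8665]
[0.4654 0.1645 0.242 ] 31.680559853015325
(array([-0.0118,  0.0468,  0.0092]), np.float64(0.07257176742576868))
```

>>> jog_arm --dr '[[0,0,0.0725],[0,0,0.0725],[0,0,0.0725],[0,0,0.0725],[0,0,0.0725],[0,0,0.0725],[0,0,0.0725],[0,0,0.0725],[0,0,0.0725],[0,0,0.0725]]' --slide '[[-0.0118,0.0468,0.009],[-0.0118,0.0468,0.009],[-0.0118,0.0468,0.009],[-0.0118,0.0468,0.009],[-0.0118,0.0468,0.009],[-0.0118,0.0468,0.009],[-0.0118,0.0468,0.009],[-0.0118,0.0468,0.009],[-0.0118,0.0468,0.009],[-0.0118,0.0468,0.009]]' --gripper '[1,1,1,1,1,1,1,1,1,1]'

```text
time_s: 2.2
position: [0.4549, -0.31, 0.1518]
tool_rot: [[0.985, -0.174, 0.0], [-0.174, -0.985, 0.0], [0.0, -0.0, -1.0]]
ft_force: [-0.2, -0.6, 1.0]
grip_width: 0.0855
```

```bash
python3 - <<'E'
from rig import observe,viewer
from h import *
d=viewer.get_image("wrist");cv2.imwrite("pics/w1.png",d["pixels"])
o=observe();p,a=cur(o);print(o['time_s'],p,a,o['qvel'])
E
```

```text
2.25 [ 0.4524 -0.3159  0.1503] -10.509497765297537 [ 4.8591 -1.2983  2.0021  0.7315  1.5628  0.9789]
```

View pics/w1.png

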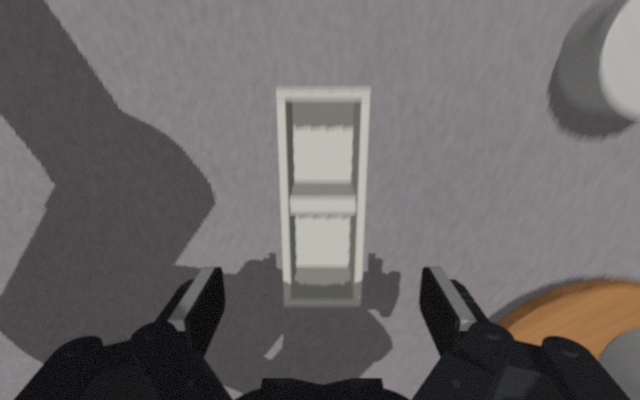

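>>> jog_arm --dr '[[0,0,0],[0,0,0],[0,0,0],[0,0,0],[0,0,0],[0,0,0],[0,0,0],[0,0,0],[0,0,0],[0,0,0]]' --slide '[[0,0,0],[0,0,0.02],[0,0,0.02],[0,0,0.02],[0,0,0.02],[0,0,0.02],[0,0,0.015],[0,0,0.01],[0,0,0],[0,0,0]]' --gripper '[1,1,1,1,1,1,1,1,1,1]'

```text
time_s: 3.25
position: [0.456, -0.3078, 0.0279]
tool_rot: [[0.985, -0.17, 0.0], [-0.17, -0.985, -0.0], [0.001, 0.0, -1.0]]
ft_force: [0.5, -0.5, 0.4]
grip_width: 0.0853
```

```bash
python3 - <<'E'
from rig import observe,viewer
from h import *
o=observe();p,a=cur(o);print(o['time_s'],p,a,o['qvel'],o['ft_force'])
E
```

```text
3.25 [ 0.456  -0.3078  0.0279] -9.809913889712186 [-0.3126 -0.5318 -0.3521 -0.0542 -0.0358  0.0028] [ 0.5462 -0.5403  0.3663]
```

>>> jog_arm --dr '[[0,0,0],[0,0,0],[0,0,0],[0,0,0],[0,0,0],[0,0,0],[0,0,0],[0,0,0],[0,0,0],[0,0,0]]' --slide '[[0,0,0],[0,0,0],[0,0,0],[0,0,0],[0,0,0],[0,0,0],[0,0,0],[0,0,0],[0,0,0],[0,0,0]]' --gripper '[0,-0.5,-1,-1,-1,-1,-1,-1,-1,-1]' --force 45

```text
time_s: 4.25
position: [0.456, -0.3083, 0.0283]
tool_rot: [[0.985, -0.171, 0.001], [-0.171, -0.985, -0.001], [0.001, 0.001, -1.0]]
ft_force: [0.2, 1.6, 5.9]
grip_width: 0.0592
```

```bash
python3 - <<'E'
from rig import observe,viewer
from h import *
o=observe();p,a=cur(o);print(o['time_s'],p,a,o['qvel'],o['ft_force'],o['grip_width'])
print(plan(p,a,[.5831,-.0015,.17],2.3,10))
E
```

```text
4.25 [ 0.456  -0.3083  0.0283] -9.853919536730507 [-0.0645  0.0012 -0.0286 -0.0914  0.0213  0.0241] [0.1546 1.5525 5.8875] 0.05922557340002363
(array([ 0.0104, -0.0316, -0.0142]), np.float64(-0.021212591293841135))
```

>>> jog_arm --dr '[[0,0,0],[0,0,0],[0,0,0],[0,0,0],[0,0,0],[0,0,0],[0,0,0],[0,0,0],[0,0,0],[0,0,0]]' --slide '[[0,0,-0.005],[0,0,-0.01],[0,0,-0.015],[0,0,-0.02],[0,0,-0.02],[0,0,-0.02],[0,0,-0.02],[0,0,-0.015],[0,0,-0.01],[0,0,-0.005]]' --gripper '[-1,-1,-1,-1,-1,-1,-1,-1,-1,-1]'

```text
time_s: 5.25
position: [0.4556, -0.3081, 0.1683]
tool_rot: [[0.985, -0.171, 0.001], [-0.171, -0.985, -0.001], [0.001, 0.001, -1.0]]
ft_force: [0.1, -0.3, -4.6]
grip_width: 0.0596
```

```bash
python3 - <<'E'
from rig import observe,viewer
from h import *
d=viewer.get_image("side");cv2.imwrite("pics/s2.png",d["pixels"])
o=observe();p,a=cur(o);print(o['time_s'],p,a,o['ft_force'],o['wrist_torque'],o['grip_width'])
print(plan(p,a,[.5831,-.0015,.168],2.3,14))
E
```

```text
5.3 [ 0.4557 -0.3081  0.1685] -9.854343004902804 [-0.1138 -0.0221 -2.0225] [ 0.0229 -0.0158  0.0012] 0.059874163596735544
(array([ 0.0075, -0.0226,  0.    ]), np.float64(-0.01515237884659251))
```

View pics/s2.png

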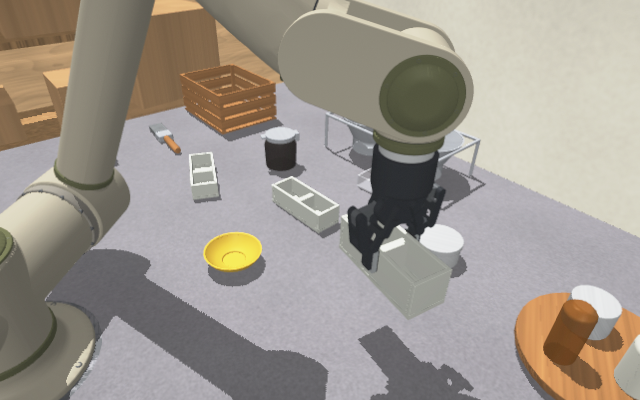

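>>> jog_arm --dr '[[0,0,-0.005],[0,0,-0.01],[0,0,-0.015],[0,0,-0.015],[0,0,-0.015],[0,0,-0.015],[0,0,-0.015],[0,0,-0.015],[0,0,-0.015],[0,0,-0.015]]' --slide '[[0.0025,-0.007,0],[0.005,-0.015,0],[0.0075,-0.0226,0],[0.0075,-0.0226,0],[0.0075,-0.0226,0],[0.0075,-0.0226,0],[0.0075,-0.0226,0],[0.0075,-0.0226,0],[0.0075,-0.0226,0],[0.0075,-0.0226,0]]' --gripper '[-1,-1,-1,-1,-1,-1,-1,-1,-1,-1]'

```text
time_s: 6.3
position: [0.5453, -0.1118, 0.1666]
tool_rot: [[0.999, -0.035, -0.001], [-0.035, -0.999, 0.001], [-0.001, -0.001, -1.0]]
ft_force: [0.9, -0.0, -4.0]
grip_width: 0.0596
```

>>> jog_arm --dr '[[0,0,-0.015],[0,0,-0.015],[0,0,-0.015],[0,0,-0.015],[0,0,-0.01],[0,0,-0.005],[0,0,0],[0,0,0],[0,0,0],[0,0,0]]' --slide '[[0.0075,-0.0226,0],[0.0075,-0.0226,0],[0.0075,-0.0226,0],[0.006,-0.018,0],[0.0045,-0.0135,0],[0.003,-0.009,0],[0.0015,-0.0045,0],[0,0,0],[0,0,0],[0,0,0]]' --gripper '[-1,-1,-1,-1,-1,-1,-1,-1,-1,-1]'

```text
time_s: 7.3
position: [0.5831, -0.0022, 0.1673]
tool_rot: [[0.999, 0.037, -0.0], [0.037, -0.999, -0.0], [-0.0, 0.0, -1.0]]
ft_force: [-0.7, -0.2, -4.5]
grip_width: 0.0596
```

```bash
python3 - <<'E'
from rig import observe,viewer
from h import *
d=viewer.get_image("wrist");cv2.imwrite("pics/w3.png",d["pixels"])
d=viewer.get_image("side");cv2.imwrite("pics/s3.png",d["pixels"])
o=observe();p,a=cur(o);print(o['time_s'],p,a,o['ft_force'],o['wrist_torque'],o['grip_width'])
print(plan(p,a,[.5831,-.0015,.168],2.3,1))
E
```

```text
7.4 [ 0.5831 -0.0021  0.1673] 2.1279268177329347 [-0.2628  0.6525 -3.4537] [-0.0103 -0.05   -0.0126] 0.059481426209281214
(array([-0.    , -0.0006, -0.0007]), np.float64(-0.0030032435849446926))
```

View pics/w3.png

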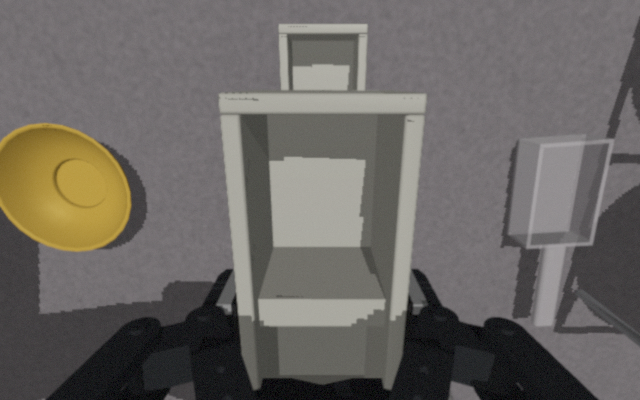

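View pics/s3.png

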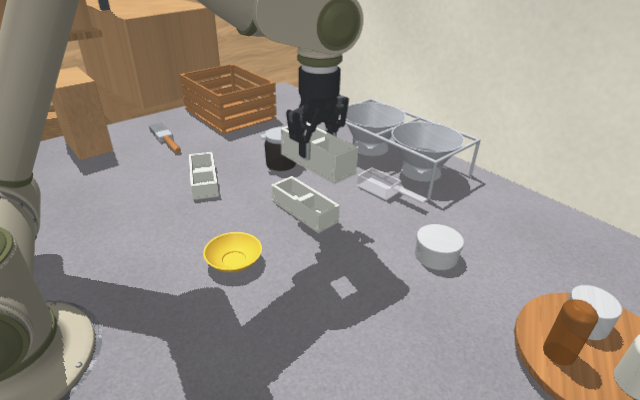

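```bash
python3 - <<'E'
from rig import observe,viewer
from h import *
d=viewer.get_image("wrist")
im=cv2.cvtColor(d["pixels"],cv2.COLOR_BGR2HSV)[...,2]
def cols(r,a,b,th=150):
    x=np.where(im[r,a:b]>th)[0]; return a+x[0],a+x[-1]
for r in (28,31,35,50,70,97,104,112): print(r,cols(r,200,450))
for c in (300,322,350): print(c,np.where(np.diff((im[:130,c]>150).astype(int)))[0])
print("base far corners",plane(d,[(278.5,25),(367.5,25)],.045))
print("deep far corners",plane(d,[(219.5,94.5),(427.0,94.5)],.1395+.058))
E
```

```text
28 (np.int64(279), np.int64(366))
31 (np.int64(279), np.int64(366))
35 (np.int64(279), np.int64(366))
50 (np.int64(279), np.int64(365))
70 (np.int64(280), np.int64(365))
97 (np.int64(220), np.int64(425))
104 (np.int64(219), np.int64(424))
112 (np.int64(418), np.int64(418))
300 [ 23  32  66  89  93 111]
322 [ 23  32  64  89  93 111]
350 [ 23  32  93 111]
base far corners [[0.5499 0.1157]
 [0.6087 0.1179]]
deep far corners [[0.5514 0.0757]
 [0.6093 0.0779]]
```

>>> jog_arm --dr '[[0,0,-0.002],[0,0,0],[0,0,0],[0,0,0],[0,0,0],[0,0,0],[0,0,0],[0,0,0],[0,0,0],[0,0,0]]' --slide '[[0,0,0.005],[0,-0.0004,0.01],[0,0,0.012],[0,0,0.012],[0,0,0.012],[0,0,0.012],[0,0,0.01],[0,0,0.007],[0,0,0.005],[0,0,0.003]]' --gripper '[-1,-1,-1,-1,-1,-1,-1,-1,-1,-1]'

```text
time_s: 8.45
position: [0.5833, -0.0012, 0.079]
tool_rot: [[0.999, 0.04, 0.0], [0.04, -0.999, -0.0], [0.0, 0.0, -1.0]]
ft_force: [-0.3, -0.6, -3.7]
grip_width: 0.0596
```

```bash
python3 - <<'E'
from rig import observe,viewer
from h import *
o=observe();p,a=cur(o);print(o['time_s'],p,a,o['ft_force'],o['wrist_torque'],o['grip_width'])
E
```

```text
8.45 [ 0.5833 -0.0012  0.079 ] 2.291889964480356 [-0.2688 -0.5962 -3.6957] [-0.0314  0.0176 -0.0233] 0.05964184581639349
```

>>> jog_arm --dr '[[0,0,0],[0,0,0],[0,0,0],[0,0,0],[0,0,0],[0,0,0],[0,0,0],[0,0,0],[0,0,0],[0,0,0]]' --slide '[[0,0,0.001],[0,0,0.001],[0,0,0.001],[0,0,0.0005],[0,0,0.0005],[0,0,0.0005],[0,0,0.0005],[0,0,0],[0,0,0],[0,0,0]]' --gripper '[-1,-1,-1,-1,-1,-1,-1,-1,-1,-1]'

```text
time_s: 9.45
position: [0.5832, -0.0012, 0.0743]
tool_rot: [[0.999, 0.04, 0.0], [0.04, -0.999, 0.0], [0.0, -0.0, -1.0]]
ft_force: [0.1, 0.1, -3.4]
grip_width: 0.0595
```

```bash
python3 - <<'E'
from rig import observe,viewer
from h import *
o=observe();p,a=cur(o);print(o['time_s'],p,a,o['ft_force'],o['wrist_torque'],o['grip_width'])
E
```

```text
9.45 [ 0.5832 -0.0012  0.0743] 2.294772123192308 [ 0.0832  0.1074 -3.4076] [ 0.017  -0.0172  0.0105] 0.05952831600293333
```

>>> jog_arm --dr '[[0,0,0],[0,0,0],[0,0,0],[0,0,0],[0,0,0],[0,0,0],[0,0,0],[0,0,0],[0,0,0],[0,0,0]]' --slide '[[0,0,0.0004],[0,0,0.0004],[0,0,0.0003],[0,0,0.0002],[0,0,0],[0,0,0],[0,0,0],[0,0,0],[0,0,0],[0,0,0]]' --gripper '[-1,-1,-1,-1,-1,-1,-1,-1,-1,-1]'

```text
time_s: 10.45
position: [0.5832, -0.0012, 0.0733]
tool_rot: [[0.999, 0.04, 0.0], [0.04, -0.999, -0.0], [0.0, 0.0, -1.0]]
ft_force: [-3.6, 0.7, 4.5]
grip_width: 0.0593
```

```bash
python3 - <<'E'
from rig import observe,viewer
from h import *
d=viewer.get_image("side");cv2.imwrite("pics/s4.png",cv2.resize(d["pixels"][60:260,200:460],None,fx=3,fy=3,interpolation=cv2.INTER_CUBIC))
o=observe();p,a=cur(o);print(o['time_s'],p,a,o['ft_force'],o['wrist_torque'],o['grip_width'])
E
```

```text
10.5 [ 0.5832 -0.0012  0.0733] 2.2925084066112342 [-4.0452  1.0156  4.949 ] [0.1112 0.5    0.03  ] 0.05954996123046596
```

View pics/s4.png

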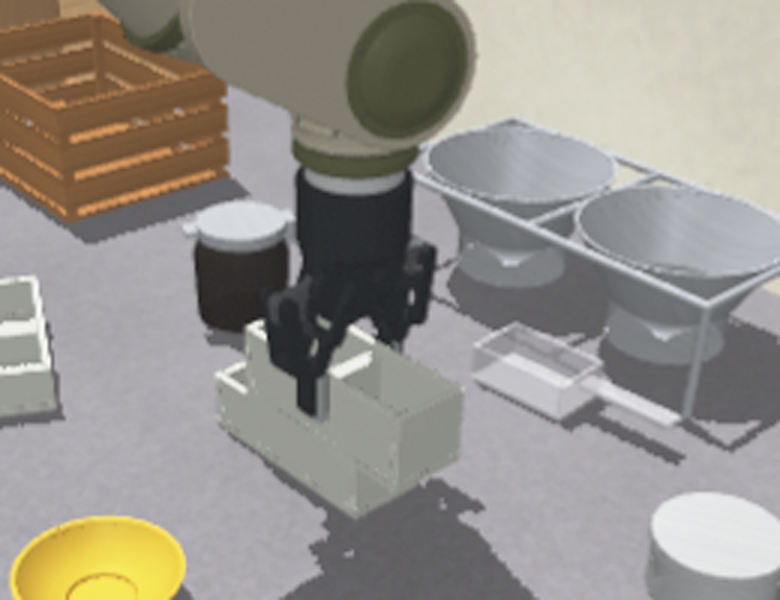

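>>> jog_arm --dr '[[0,0,0],[0,0,0],[0,0,0],[0,0,0],[0,0,0],[0,0,0],[0,0,0],[0,0,0],[0,0,0],[0,0,0]]' --slide '[[0,0,-0.0003],[0,0,-0.0003],[0,0,0],[0,0,0],[0,0,0],[0,0,0],[0,0,0],[0,0,0],[0,0,0],[0,0,0]]' --gripper '[-1,-1,-1,0.45,0.55,0.7,0.85,1,1,1]'

```text
time_s: 11.5
position: [0.5832, -0.0012, 0.0736]
tool_rot: [[0.999, 0.04, 0.0], [0.04, -0.999, -0.0], [0.0, 0.0, -1.0]]
ft_force: [0.1, 0.2, 0.5]
grip_width: 0.0854
```

```bash
python3 - <<'E'
from rig import observe,viewer
from h import *
o=observe();p,a=cur(o);print(o['time_s'],p,a,o['ft_force'],o['wrist_torque'],o['grip_width'])
E
```

```text
11.5 [ 0.5832 -0.0012  0.0736] 2.2891784912940207 [0.0989 0.2284 0.4692] [-0.0024  0.0031  0.0181] 0.08535856966517279
```

>>> jog_arm --dr '[[0,0,0],[0,0,0],[0,0,0],[0,0,0],[0,0,0],[0,0,0],[0,0,0],[0,0,0],[0,0,0],[0,0,0]]' --slide '[[0,0,-0.005],[0,0,-0.01],[0,0,-0.015],[0,0,-0.02],[0,0,-0.02],[0,0,-0.02],[0,0,-0.02],[0,0,-0.015],[0,0,-0.01],[0,0,-0.005]]' --gripper '[1,1,1,1,1,1,1,1,1,1]'

```text
time_s: 12.5
position: [0.5833, -0.0012, 0.215]
tool_rot: [[0.999, 0.04, 0.002], [0.04, -0.999, -0.0], [0.002, 0.0, -1.0]]
ft_force: [0.4, -0.2, -0.1]
grip_width: 0.0854
```

```bash
python3 - <<'E'
from rig import observe,viewer
from h import *
o=observe();p,a=cur(o);print(o['time_s'],p,a)
print(plan(p,a,[.4663,.2964,.15],-24.4,10))
E
```

```text
12.5 [ 0.5833 -0.0012  0.215 ] 2.29177977761854
(array([-0.0167, -0.0276,  0.0065]), np.float64(0.04658594403366833))
```

>>> jog_arm --dr '[[0,0,0.0466],[0,0,0.0466],[0,0,0.0466],[0,0,0.0466],[0,0,0.0466],[0,0,0.0466],[0,0,0.0466],[0,0,0.0466],[0,0,0.0466],[0,0,0.0466]]' --slide '[[-0.0167,-0.0276,0.0065],[-0.0167,-0.0276,0.0065],[-0.0167,-0.0276,0.0065],[-0.0167,-0.0276,0.0065],[-0.0167,-0.0276,0.0065],[-0.0167,-0.0276,0.0065],[-0.0167,-0.0276,0.0065],[-0.0167,-0.0276,0.0065],[-0.0167,-0.0276,0.0065],[-0.0167,-0.0276,0.0065]]' --gripper '[1,1,1,1,1,1,1,1,1,1]'

```text
time_s: 13.5
position: [0.4655, 0.2975, 0.1481]
tool_rot: [[0.91, -0.415, -0.001], [-0.415, -0.91, -0.0], [-0.001, 0.001, -1.0]]
ft_force: [0.3, -0.6, 0.2]
grip_width: 0.0857
```

```bash
python3 - <<'E'
from rig import observe,viewer
from h import *
T=viewer.get_image("top");cv2.imwrite("pics/t5.png",cv2.resize(T["pixels"][90:290,140:460],None,fx=2.4,fy=2.4,interpolation=cv2.INTER_CUBIC))
S=viewer.get_image("side");cv2.imwrite("pics/s5.png",cv2.resize(S["pixels"][60:260,200:460],None,fx=3,fy=3,interpolation=cv2.INTER_CUBIC))
w=viewer.get_image("wrist");cv2.imwrite("pics/w5.png",w["pixels"])
o=observe();p,a=cur(o);print(o['time_s'],p,a)
E
```

```text
13.65 [0.4654 0.2975 0.1478] -24.24269760495131
```

View pics/t5.png

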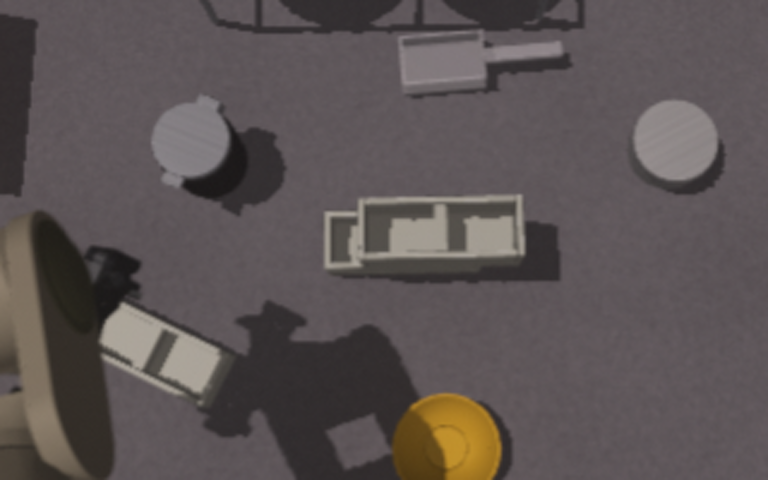

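View pics/s5.png

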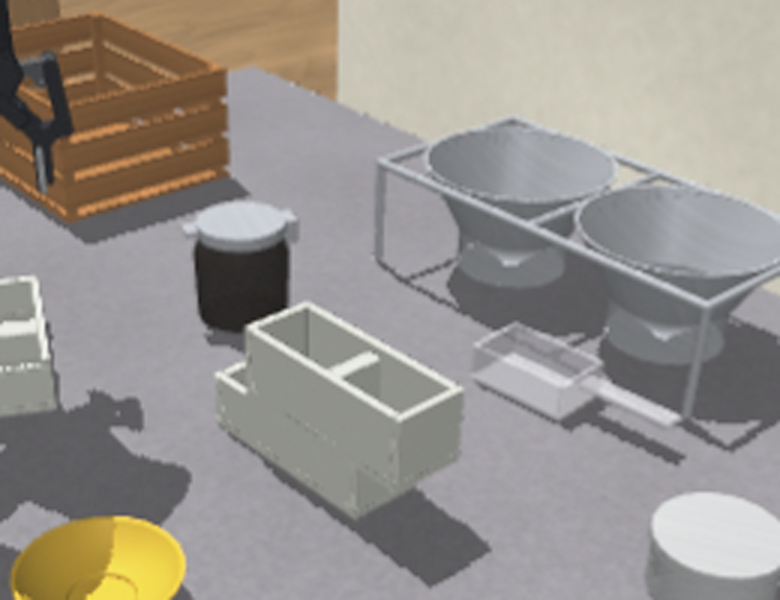

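View pics/w5.png

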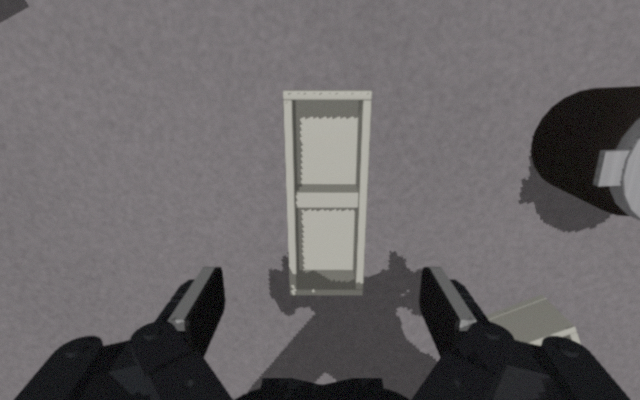

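```bash
python3 - <<'E'
from rig import observe,viewer
from h import *
T=viewer.get_image("top");S=viewer.get_image("side");W=viewer.get_image("wrist")
for th in (112,120): print("deep top",lip(T,(288,160,75,45),th,.103))
for th in (190,205): print("deep side",lip(S,(278,155,80,55),th,.103))
g=cv2.cvtColor(W["pixels"],cv2.COLOR_BGR2HSV)[...,2]
for r in (94,98,130,180,230,270): 
    x=np.where(g[r,270:390]>150)[0]+270; print(r,x[0],x[-1],plane(W,[(x[0]-.5,r),(x[-1]+.5,r)],.038).round(4).tolist())
print(np.where(np.diff((g[:300,328]>150).astype(int)))[0])
print(lip(W,(270,80,120,215),150,.038))
print(cur(observe()))
E
```

```text
deep top (array([578.4057,  -0.4317]), 162.6024627685547, 69.23535919189453, -88.02410447597504)
deep top (array([579.0206,   0.1293]), 162.4113311767578, 68.46370697021484, -87.29031157493591)
deep side (array([582.5969,  -0.5915]), 161.44918823242188, 62.12480545043945, -87.74874639511108)
deep side (array([582.5386,  -0.7196]), 159.58782958984375, 60.72953796386719, -87.77465510368347)
94 279 366 [[0.4711, 0.3769], [0.525, 0.3525]]
98 279 365 [[0.47, 0.3746], [0.5234, 0.3504]]
130 280 364 [[0.461, 0.3553], [0.5148, 0.331]]
180 282 362 [[0.4462, 0.3226], [0.5, 0.2983]]
230 284 360 [[0.43, 0.2865], [0.4837, 0.2622]]
270 353 359 [[0.4647, 0.2327], [0.4698, 0.2304]]
[ 86  95 114 180 188 203 207 266]
(array([484.2105, 331.096 ]), 47.757511138916016, 39.69978713989258, 65.61590576171875)
(array([0.4665, 0.2956, 0.1486]), np.float64(-24.422689350277327))
```

>>> jog_arm --dr '[[0,0,0],[0,0,0],[0,0,0],[0,0,0],[0,0,0],[0,0,0],[0,0,0],[0,0,0],[0,0,0],[0,0,0]]' --slide '[[0,-0.0008,0.01],[0,0,0.02],[0,0,0.02],[0,0,0.02],[0,0,0.02],[0,0,0.018],[0,0,0.012],[0,0,0.008],[0,0,0],[0,0,0]]' --gripper '[1,1,1,1,1,1,1,1,1,1]'

```text
time_s: 14.8
position: [0.4669, 0.2971, 0.0211]
tool_rot: [[0.911, -0.413, 0.001], [-0.413, -0.911, 0.0], [0.001, -0.001, -1.0]]
ft_force: [0.5, -0.1, 0.8]
grip_width: 0.0856
```

```bash
python3 - <<'E'
from rig import observe,viewer
from h import *
o=observe();p,a=cur(o);print(o['time_s'],p,a,o['ft_force'])
E
```

```text
14.8 [0.4669 0.2971 0.0211] -24.417517121500268 [ 0.4707 -0.1291  0.7514]
```

Well centred; close.

>>> jog_arm --dr '[[0,0,0],[0,0,0],[0,0,0],[0,0,0],[0,0,0],[0,0,0],[0,0,0],[0,0,0],[0,0,0],[0,0,0]]' --slide '[[0,0.0005,0.001],[0,0,0],[0,0,0],[0,0,0],[0,0,0],[0,0,0],[0,0,0],[0,0,0],[0,0,0],[0,0,0]]' --gripper '[1,0.5,0,-0.5,-1,-1,-1,-1,-1,-1]' --force 45

```text
time_s: 15.8
position: [0.4666, 0.2968, 0.0202]
tool_rot: [[0.911, -0.413, 0.001], [-0.413, -0.911, 0.0], [0.001, -0.001, -1.0]]
ft_force: [-0.8, -0.5, 5.2]
grip_width: 0.0593
```

```bash
python3 - <<'E'
from rig import observe,viewer
from h import *
o=observe();p,a=cur(o);print(o['time_s'],p,a,o['ft_force'],o['grip_width'])
E
```

```text
15.8 [0.4666 0.2968 0.0202] -24.403999332093846 [-0.8312 -0.5456  5.237 ] 0.05933935266659807
```

>>> jog_arm --dr '[[0,0,0],[0,0,0],[0,0,0],[0,0,0],[0,0,0],[0,0,0],[0,0,0],[0,0,0],[0,0,0],[0,0,0]]' --slide '[[0,0,-0.005],[0,0,-0.01],[0,0,-0.02],[0,0,-0.03],[0,0,-0.03],[0,0,-0.03],[0,0,-0.03],[0,0,-0.02],[0,0,-0.015],[0,0,-0.01]]' --gripper '[-1,-1,-1,-1,-1,-1,-1,-1,-1,-1]'

```text
time_s: 16.8
position: [0.4663, 0.2966, 0.2213]
tool_rot: [[0.911, -0.413, 0.001], [-0.413, -0.911, 0.0], [0.001, -0.001, -1.0]]
ft_force: [-0.5, 0.1, -2.8]
grip_width: 0.0593
```

```bash
python3 - <<'E'
from rig import observe,viewer
from h import *
S=viewer.get_image("side");cv2.imwrite("pics/s6.png",S["pixels"])
o=observe();p,a=cur(o);print(o['time_s'],p,a,o['ft_force'],o['wrist_torque'],o['grip_width'])
print(plan(p,a,[.5813,.0385,.21],2.3,14))
E
```

```text
16.85 [0.4667 0.2968 0.2223] -24.403645221313592 [ 0.355   0.2854 -0.3552] [-0.0032 -0.004   0.0032] 0.0595082835168265
(array([0.012 , 0.0165, 0.0009]), np.float64(-0.033290466528312294))
```

View pics/s6.png

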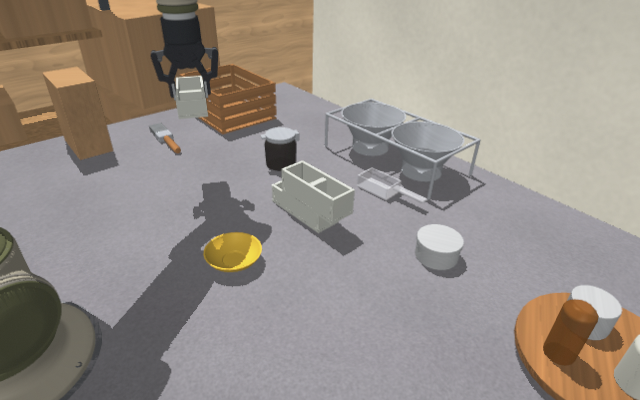

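>>> jog_arm --dr '[[0,0,-0.01],[0,0,-0.023],[0,0,-0.0333],[0,0,-0.0333],[0,0,-0.0333],[0,0,-0.0333],[0,0,-0.0333],[0,0,-0.0333],[0,0,-0.0333],[0,0,-0.0333]]' --slide '[[0.0036,0.005,0],[0.0084,0.0115,0],[0.012,0.0165,0],[0.012,0.0165,0],[0.012,0.0165,0],[0.012,0.0165,0],[0.012,0.0165,0],[0.012,0.0165,0],[0.012,0.0165,0],[0.012,0.0165,0]]' --gripper '[-1,-1,-1,-1,-1,-1,-1,-1,-1,-1]'

```text
time_s: 17.85
position: [0.5266, 0.1227, 0.2185]
tool_rot: [[0.992, -0.125, -0.002], [-0.125, -0.992, -0.0], [-0.002, 0.0, -1.0]]
ft_force: [0.7, -1.3, -1.8]
grip_width: 0.0594
```

>>> jog_arm --dr '[[0,0,-0.0333],[0,0,-0.0333],[0,0,-0.0333],[0,0,-0.027],[0,0,-0.02],[0,0,-0.0133],[0,0,-0.0067],[0,0,0],[0,0,0],[0,0,0]]' --slide '[[0.012,0.0165,0],[0.012,0.0165,0],[0.012,0.0165,0],[0.0096,0.0132,0],[0.0072,0.01,0],[0.0048,0.0066,0],[0.0024,0.0033,0],[0,0,0],[0,0,0],[0,0,0]]' --gripper '[-1,-1,-1,-1,-1,-1,-1,-1,-1,-1]'

```text
time_s: 18.85
position: [0.5816, 0.0386, 0.2196]
tool_rot: [[0.999, 0.041, -0.0], [0.041, -0.999, 0.0], [-0.0, -0.0, -1.0]]
ft_force: [0.3, -0.1, -3.4]
grip_width: 0.059
```

```bash
python3 - <<'E'
from rig import observe,viewer
from h import *
W=viewer.get_image("wrist");cv2.imwrite("pics/w7.png",W["pixels"])
o=observe();p,a=cur(o);print(o['time_s'],p,a,o['ft_force'],o['wrist_torque'],o['grip_width'])
print(plan(p,a,[.5813,.0385,.21],2.3,1))
E
```

```text
18.9 [0.5817 0.0386 0.2197] 2.3382461945379336 [ 0.8354 -0.3759 -2.1046] [ 0.0357  0.029  -0.0079] 0.05903819124565764
(array([-0.0004,  0.0001,  0.0097]), np.float64(0.0006675220210452077))
```

View pics/w7.png

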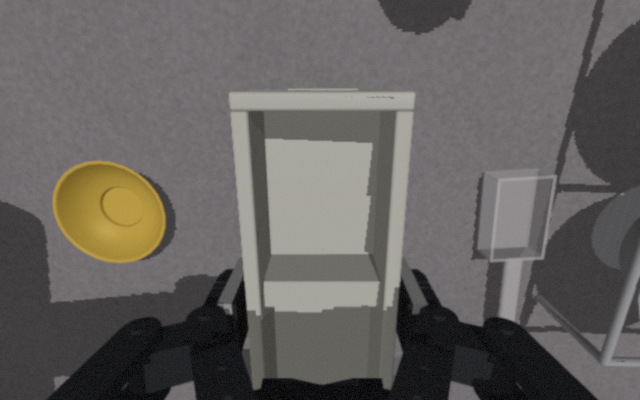

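```bash
python3 - <<'E'
from rig import observe,viewer
from h import *
W=viewer.get_image("wrist")
g=cv2.cvtColor(W["pixels"],cv2.COLOR_BGR2HSV)[...,2]
for r in (89,90,100): 
    x=np.where(g[r,200:450]>135)[0]+200; print(r,x[0],x[-1])
for c in (300,323,345): print(c,g[84:112,c])
print("base",plane(W,[(288,88),(358,88)],.045))
print("shallow",plane(W,[(229.5,92),(414.5,92)],.2375),plane(W,[(229.5,93),(414.5,93)],.2375))
print(cur(observe()))
E
```

```text
89 288 357
90 288 356
100 229 414
300 [115 117 117 125 141 153 132 129 150 161 171 173 171 170 169 169 169 168
 168 169 168 168 165 164 155 138 119 102]
323 [111 110 111 119 136 156 143 132 149 164 172 172 172 171 172 170 170 167
 169 170 167 166 164 164 156 138 121 106]
345 [113 111 111 116 135 155 142 133 151 166 170 175 172 171 171 171 172 170
 169 167 167 167 165 163 156 139 119 107]
base [[0.5497 0.1165]
 [0.6089 0.1189]]
shallow [[0.5493 0.1168]
 [0.6071 0.1191]] [[0.5493 0.1165]
 [0.6072 0.1188]]
(array([0.5817, 0.0386, 0.2197]), np.float64(2.3350723566322715))
```

>>> jog_arm --dr '[[0,0,0],[0,0,0],[0,0,0],[0,0,0],[0,0,0],[0,0,0],[0,0,0],[0,0,0],[0,0,0],[0,0,0]]' --slide '[[0.0003,0,0.005],[0,0,0.01],[0,0,0.013],[0,0,0.013],[0,0,0.013],[0,0,0.012],[0,0,0.01],[0,0,0.007],[0,0,0.004],[0,0,0.002]]' --gripper '[-1,-1,-1,-1,-1,-1,-1,-1,-1,-1]'

```text
time_s: 19.95
position: [0.5823, 0.0381, 0.1304]
tool_rot: [[0.999, 0.04, -0.0], [0.04, -0.999, 0.0], [-0.0, -0.0, -1.0]]
ft_force: [-0.0, 0.4, -3.2]
grip_width: 0.0593
```

>>> jog_arm --dr '[[0,0,0],[0,0,0],[0,0,0],[0,0,0],[0,0,0],[0,0,0],[0,0,0],[0,0,0],[0,0,0],[0,0,0]]' --slide '[[0,0,0],[0,0,0.001],[0,0,0.001],[0,0,0.001],[0,0,0.001],[0,0,0.0005],[0,0,0.0005],[0,0,0],[0,0,0],[0,0,0]]' --gripper '[-1,-1,-1,-1,-1,-1,-1,-1,-1,-1]'

```text
time_s: 20.95
position: [0.5823, 0.0382, 0.1257]
tool_rot: [[0.999, 0.04, 0.0], [0.04, -0.999, -0.0], [0.0, 0.0, -1.0]]
ft_force: [-0.1, 0.0, -3.2]
grip_width: 0.0595
```

```bash
python3 - <<'E'
from rig import observe,viewer
from h import *
o=observe();p,a=cur(o);print(o['time_s'],p,a,o['ft_force'],o['wrist_torque'],o['grip_width'])
E
```

```text
20.95 [0.5823 0.0382 0.1257] 2.306450019591241 [-0.1403  0.041  -3.2373] [-0.0371  0.034   0.0038] 0.05948912951938332
```

>>> jog_arm --dr '[[0,0,0],[0,0,0],[0,0,0],[0,0,0],[0,0,0],[0,0,0],[0,0,0],[0,0,0],[0,0,0],[0,0,0]]' --slide '[[0,0,0.0005],[0,0,0.0005],[0,0,0.0004],[0,0,0.0003],[0,0,0.0002],[0,0,0.0002],[0,0,0],[0,0,0],[0,0,0],[0,0,0]]' --gripper '[-1,-1,-1,-1,-1,-1,-1,-1,-1,-1]'

```text
time_s: 21.95
position: [0.5822, 0.0382, 0.1236]
tool_rot: [[0.999, 0.04, 0.0], [0.04, -0.999, 0.0], [0.0, -0.0, -1.0]]
ft_force: [0.1, 0.3, -2.7]
grip_width: 0.0595
```

```bash
python3 - <<'E'
from rig import observe,viewer
from h import *
o=observe();p,a=cur(o);print(o['time_s'],p,a,o['ft_force'],o['wrist_torque'],o['grip_width'])
E
```

```text
21.95 [0.5822 0.0382 0.1236] 2.3073321310028083 [ 0.1134  0.3309 -2.7172] [-0.0248  0.0439 -0.0124] 0.05947942875510859
```

>>> jog_arm --dr '[[0,0,0],[0,0,0],[0,0,0],[0,0,0],[0,0,0],[0,0,0],[0,0,0],[0,0,0],[0,0,0],[0,0,0]]' --slide '[[0,0,0.0002],[0,0,0.0002],[0,0,0.0002],[0,0,0],[0,0,0],[0,0,0],[0,0,0],[0,0,0],[0,0,0],[0,0,0]]' --gripper '[-1,-1,-1,-1,-1,-1,-1,-1,-1,-1]'

```text
time_s: 22.95
position: [0.5823, 0.0381, 0.1232]
tool_rot: [[0.999, 0.04, 0.0], [0.04, -0.999, -0.0], [0.0, 0.0, -1.0]]
ft_force: [-2.7, -0.5, 5.3]
grip_width: 0.0596
```

```bash
python3 - <<'E'
from rig import observe,viewer
from h import *
d=viewer.get_image("side");cv2.imwrite("pics/s8.png",cv2.resize(d["pixels"][60:260,200:460],None,fx=3,fy=3,interpolation=cv2.INTER_CUBIC))
o=observe();p,a=cur(o);print(o['time_s'],p,a,o['ft_force'],o['wrist_torque'],o['grip_width'])
E
```

```text
23.0 [0.5822 0.0381 0.1232] 2.310307645581412 [-2.3569 -0.3162  5.8429] [ 0.0496  0.4044 -0.0076] 0.05935941287129041
```

View pics/s8.png

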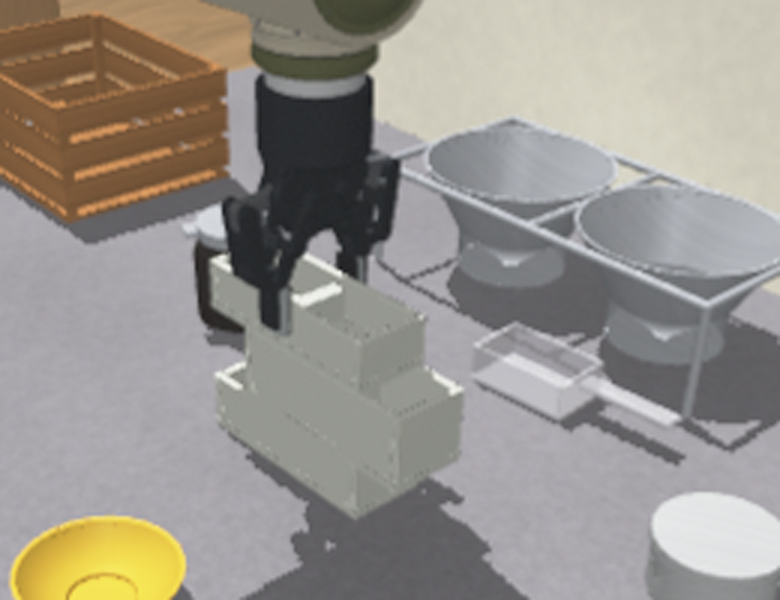

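Seated; unload slightly and release.

>>> jog_arm --dr '[[0,0,0],[0,0,0],[0,0,0],[0,0,0],[0,0,0],[0,0,0],[0,0,0],[0,0,0],[0,0,0],[0,0,0]]' --slide '[[0,0,-0.0002],[0,0,-0.0001],[0,0,0],[0,0,0],[0,0,0],[0,0,0],[0,0,0],[0,0,0],[0,0,0],[0,0,0]]' --gripper '[-1,-1,-1,0.45,0.55,0.7,0.85,1,1,1]'

```text
time_s: 24.0
position: [0.5822, 0.0382, 0.1232]
tool_rot: [[0.999, 0.04, -0.0], [0.04, -0.999, -0.0], [-0.0, 0.0, -1.0]]
ft_force: [1.0, 0.2, 0.0]
grip_width: 0.0858
```

>>> jog_arm --dr '[[0,0,0],[0,0,0],[0,0,0],[0,0,0],[0,0,0],[0,0,0],[0,0,0],[0,0,0],[0,0,0],[0,0,0]]' --slide '[[0,0,-0.005],[0,0,-0.01],[0,0,-0.015],[0,0,-0.02],[0,0,-0.02],[0,0,-0.02],[0,0,-0.02],[0,0,-0.015],[0,0,-0.01],[0,0,-0.005]]' --gripper '[1,1,1,1,1,1,1,1,1,1]'

```text
time_s: 25.0
position: [0.5823, 0.0382, 0.2645]
tool_rot: [[0.999, 0.04, 0.002], [0.04, -0.999, -0.0], [0.002, 0.0, -1.0]]
ft_force: [-0.6, -0.3, 0.3]
grip_width: 0.0855
```

```bash
python3 - <<'E'
from rig import observe,viewer
from h import *
o=observe();p,a=cur(o);print(o['time_s'],p,a,o['ft_force'],o['grip_width'])
E
```

```text
25.0 [0.5823 0.0382 0.2645] 2.3105791194347063 [-0.6084 -0.3456  0.274 ] 0.08547423991813165
```

>>> jog_arm --dr '[[0,0,0],[0,0,0],[0,0,0],[0,0,0],[0,0,0],[0,0,0],[0,0,0],[0,0,0],[0,0,0],[0,0,0]]' --slide '[[-0.01,-0.01,0],[-0.015,-0.025,0],[-0.015,-0.03,0],[-0.015,-0.03,0],[-0.015,-0.03,0],[-0.015,-0.03,0],[-0.015,-0.03,0],[-0.01,-0.02,0],[-0.005,-0.01,0],[0,0,0]]' --gripper '[1,1,1,1,1,1,1,1,1,1]'

```text
time_s: 26.0
position: [0.4576, 0.2492, 0.2628]
tool_rot: [[0.999, 0.042, -0.001], [0.042, -0.999, -0.0], [-0.001, 0.0, -1.0]]
ft_force: [-0.3, -0.7, 0.1]
grip_width: 0.0849
```

```bash
python3 - <<'E'
from rig import observe,viewer
from h import *
T=viewer.get_image("top");cv2.imwrite("pics/t9.png",cv2.resize(T["pixels"][90:290,140:460],None,fx=2.4,fy=2.4,interpolation=cv2.INTER_CUBIC))
S=viewer.get_image("side");cv2.imwrite("pics/s9.png",cv2.resize(S["pixels"][60:260,200:460],None,fx=3,fy=3,interpolation=cv2.INTER_CUBIC))
cv2.imwrite("pics/raw_s9.png",S["pixels"]);cv2.imwrite("pics/raw_t9.png",T["pixels"])
for th in (190,205): print("shallow side",lip(S,(262,140,85,50),th,.141))
s0=cv2.imread("pics/side0.png")
print(cur(observe()),observe()['time_s'])
E
```

```text
shallow side (array([581.5372,  38.2986]), 160.8070068359375, 61.95631408691406, -87.54900765419006)
shallow side (array([581.471 ,  37.6232]), 158.02517700195312, 60.500144958496094, -87.4784026145935)
(array([0.4587, 0.2479, 0.2629]), np.float64(2.2997389123795453)) 26.1
```

View pics/t9.png

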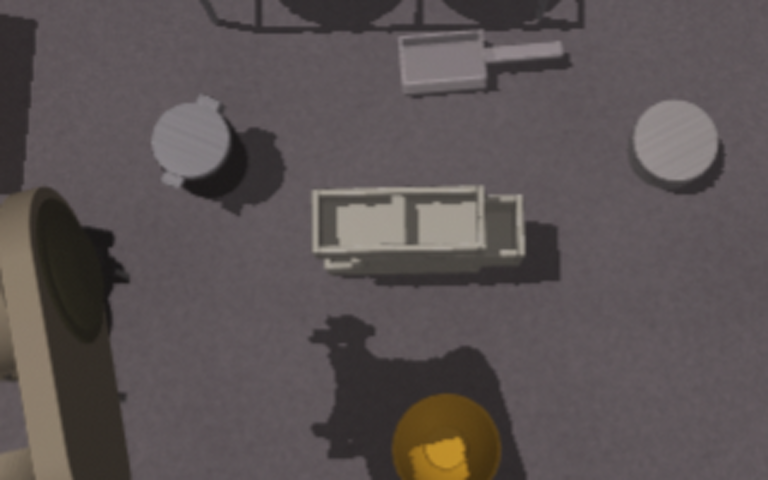

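View pics/s9.png

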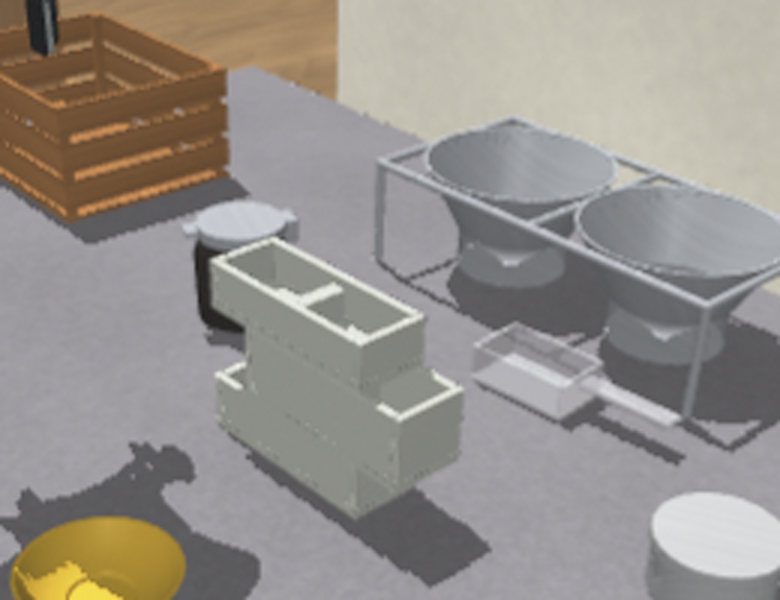

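```bash
python3 - <<'E'
import cv2,numpy as np
a=cv2.imread("pics/side0.png");b=cv2.imread("pics/raw_s9.png")
d=cv2.absdiff(a,b).max(2)
for n,(x,y,w,h) in dict(base_left=(266,178,14,32),base_bottom=(275,205,50,22),base_corner=(318,215,14,16),tin=(410,220,60,52),scoop=(350,165,80,45),jar_left=(262,125,14,50)).items():
    print(n,(d[y:y+h,x:x+w]>30).sum(),d[y:y+h,x:x+w].max())
from rig import env
print(env.close_job())
E
```

```text
base_left 0 19
base_bottom 153 96
base_corner 2 56
tin 0 8
scoop 65 80
jar_left 121 189
the job is handed in; nothing more can be done
None
```

The zigzag stack is built and handed in at about 26 s. The deep tray sits on the bottom tray, stepped about 40 mm towards the tin. The shallow tray sits on the deep one, straight above the bottom tray. Both were lowered in sub-millimetre steps to light contact (about 8 N) before I opened the gripper.

**Last checks:**
- **Shallow tray:** the side camera puts its centre at (581.5, 38.3) mm, with its long axis at −87.5°. The bottom tray measured (581.5, 38.5) mm and about −87.7° at the start, so they agree within about 1 mm.
- **Deep tray:** after release it measured (582.6, −0.6) mm by the side camera, a step of about 39 mm. The wrist camera, just before lowering, gave 40 mm.
- **Bottom tray and tin:** comparing before and after pictures showed no change at the bottom tray's left end or at the tin.

**Checks that were unclear or disagreed:**
- **Top camera on the deep tray:** it gave a rectangle 68–69 mm wide, so I set it aside. The outline had probably merged with the tray's side wall or the bottom tray.
- **Picture differences elsewhere:** pixels did change in the patches by the bottom tray's lower edge, and slightly at its near corner, as well as by the scoop and the jar. I put these down to shadows and to the stacked trays overlapping those patches, but did not look into it further before handing in. In the last pictures I saw nothing there out of place.
- **Dish:** I only checked it by eye.

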